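Take the squeeze-tab safety cap off a clamped solvent bottle

TASK

Open the white solvent bottle clamped in the small blue vice: squeeze both orange side tabs of its black safety cap in together, keep them in while you turn the cap anticlockwise (seen from above) until you feel its stop, and lift it straight off. Set it down gently, top up, in the green parts tray. Squeeze and turn only as hard as it takes, so that nothing on the cap is crushed or forced, and leave the screwdriver, square, dish and bracket where they are.

Things in the scene. Friction and masses are not known exactly. Their poses are not given: they have to be found in the camera images.
- bottle: White round solvent bottle, 66 mm diameter, upright and held fast in the blue vice. Origin: centre of its underside, 45 mm above the ledge; z up; its yaw tells nothing. Flat shoulder 95 mm above the origin; on it two latch lugs 7.5 mm tall, 28 to 32 mm from the axis: keep finger ends 10 mm or more above the shoulder to pass over them. Neck 34 mm diameter, 34 mm tall.
- mouth (a point): Centre of the bottle's mouth, on its axis at the top of the neck (129 mm above the bottle's underside).
- cap: Black safety cap on the neck, 52 mm diameter, 38 mm tall, about 70 g, orange tabs on its +y and -y sides. Origin: centre of its lower rim; z up through the top. Seated, its rim is 2 mm above the shoulder; it must rise 35 mm to clear the neck. How far it was done up varies and cannot be seen. Over 0.35 Nm against its latch or stop, or a 20 N pull while still hooked, is forcing it.
- cap_grip (a point): Point on the cap's axis 28 mm above its rim, a good height to grip. With the tabs in, the cap turns anticlockwise, drag under 0.1 Nm, for 0.95 to 1.43 rad. Only in the last 0.07 rad before a firm stop do its inner lugs clear the neck's; then a 5 N sprung liner lifts it about 2 mm. A rise of 0.15 to 0.25 Nm tells the stop: ease off 0.03 rad and lift; if it still holds, turn a touch further.
- tab_a_pad (a point): Middle of the outer face of the tab on the cap's +y side. Pad 16 mm wide, from 9 to 33 mm above the cap's rim, face 31 mm from the axis at rest. It slides straight in on a spring: 3 N to start, then 2.4 N per mm; clear of its latch 3.5 mm in (11.5 N), bottomed at 5 mm (15 N); over 20 N on each tab crushes the cap.
- tab_b_pad (a point): The same on the cap's -y side: 62 mm across the two tabs at rest, 55 mm or less when both are clear of their latches. Each has its own spring, so a grip 1 mm off the cap's axis leaves one tab latched and pushes the hand sideways with about 5 N per mm: shift until that push is gone.
- tray_in (a point): Centre of the inner floor of the green plastic parts tray, fixed on the ledge: 170 mm (x) by 150 mm (y) outside, walls 4 mm thick and 14 mm tall, floor 4 mm thick. A cap set down in it has its origin at this height.
- screwdriver: Bystander: yellow cordless screwdriver lying on its side, 210 mm long along its x (tip at +x), 38 mm thick. Origin under its body, on the ledge.
- square: Bystander: steel combination square lying flat, blade 200 mm along its x, head 105 mm, 20 mm thick. Origin under the middle of the blade.
- dish: Bystander: round glass dish of silver screws, 100 mm diameter, 30 mm tall. Origin: centre of its underside.
- bracket: Bystander: black plastic corner bracket, 60 by 40 mm foot with a 60 mm upright at +x. Origin: centre of its foot's underside.

How it is judged:
On the way, in this order (a step that is already met when the one before it is completed fails the run):
1. the tabs are squeezed while the cap sits on the neck (contact force between the fingers and cap above 18 N and z of cap in the frame of bottle below 0.1 m and horizontal distance between cap and mouth below 0.005 m), for 0.1 s.
2. the cap is lifted clear above the neck (z of cap in the frame of bottle above 0.129 m and contact force between the fingers and cap above 0.5 N and horizontal distance between cap and mouth below 0.03 m), for 0.1 s.
At the end, for the whole second after the job is handed in: The cap stands top up (within 0.1 rad) on the floor of the tray (within 4 mm), its centre within 60 mm (x) and 50 mm (y) of the tray's centre, released and at rest (x of cap in the frame of tray_in between -0.06 and 0.06 m and y of cap in the frame of tray_in between -0.05 and 0.05 m and z of cap in the frame of tray_in below 0.004 m and angle between cap's own z axis and vertical below 0.1 rad and linear speed of cap below 0.02 m/s); the robot touches nothing.
It fails at once if the cap is crushed: the fingers squeeze it with over 20 N a side (contact force between the fingers and cap above 40 N).
It fails at once if the cap is forced: turned hard against its latch or stop, or pulled while still hooked (contact force between cap and bottle above 30 N).
It fails at once if the cap is dropped: let go away from the bottle more than 6 mm above the tray's floor (horizontal distance between cap and mouth above 0.05 m and z of cap in the frame of tray_in above 0.006 m and contact force between the fingers and cap below 0.05 N).
It fails at once if the screwdriver, square, dish or bracket is shifted (distance of any of screwdriver, square, dish, bracket from where it was at the start of the episode above 0.015 m).
It also fails if it takes over 72 s, if anything falls off the work surface, if the arm or the gripper's body presses on something with over 40 N, if the wrist force passes 120 N, or if a joint passes its speed limit or range.

ROBOT

A 6-joint arm with a two-finger parallel gripper is mounted at the origin on the work surface. World frame = base frame: x ahead of the robot, y to its left, z up, the work surface at z = 0. Lengths are in m, angles in rad, forces in N, time in s.
With the tool pointing down it reaches from about 0.25 to 0.725 m from the base axis. Payload 9.7 kg.
Tool frame: the origin (TCP) lies midway between the tips of the shut fingers; the grasp point (between the pads) lies 19 mm behind it; x points along the fingers, y is the direction in which the jaws open and shut, and the axes are right-handed (so a half turn about x gives the same grasp; the last joint's range is limited). The gripper opens to 85 mm and grips with 20 to 120 N. Pads are 22 mm wide; open, the fingers measure 114 mm over their backs; the gripper's body (76 mm by 85 mm) begins 54 mm behind the grasp point. The pads swing forward as they close: fully open they stand 13 mm farther back than shut.
Start: joints at [-1.225, 0.087, 0.176, 1.66, 0, 1.571], TCP at [0.186, -0.517, 0.192] pointing down, gripper open.
Joint ranges: [-3.13, 3.13], [-0.85, 1.81], [-1.15, 1.24], [-2.2, 2.28], [-1.44, 1.52], [-3.14, 3.14]. Speed limits (rad/s): [2.22, 2.22, 2.57, 3.14, 3.14, 3.14].

INTERFACE

Orientations are given as a unit quaternion [x, y, z, w].
In Python, from plant import arm, solver, optics gives the robot as it stands. Calls block until the motion is done:
- arm.move_ptp(position, orientation): joint-space move of the TCP to a pose.
- arm.move_straight(position, velocity=0.15, orientation=None): straight line of the TCP; orientation=None keeps the orientation; velocity is the mean speed in m/s.
- arm.move_j(angles): joint-space move.
- arm.move_gripper(opening, grip_force=None): opening from 0.0 (shut) to 1.0 (fully open); grip_force is the grip in N (None keeps the last); returns when the fingers have stopped.
- arm.pause(seconds).
- solver.solve_ik(position, orientation): joint angles nearest the present ones, or None.
- arm.get_state(): the state.
- optics.capture(name): name is "side" or "top"; returns a dict with "color" (400x640x3 uint8, red, green, blue), "intrinsics" (3x3 intrinsics, pixels), "D" ([k1, k2, p1, p2, k3] as OpenCV has them; the pictures are not rectified), "position" and "rotation" of the camera in the world. Camera axes: x right, y down, z forward; pixel columns grow to the right and rows downward; lengths in m; the calibration is good to about 2 mm. A picture is of the moment at which its call begins. There is no depth.
A pose or a line that the arm cannot do raises arm.PlanningError and nothing moves.
- arm.hand_in(): hands the job in, once; it reports no verdict.
Trained networks look in the newest picture that a camera, given by its name, has taken for a name from the list of things; names that differ only in an ending like _2 or _b are one class to them, and where a whole thing is asked for, a point or a joint stands for the part that bears it (a point fixed in the world has none). Each returns a list of dicts, best first, with "p" (0 to 1); they miss things now and then, are a little off and sometimes report something else, mostly with a low value. They report only what shows in the picture. A call takes as long as a camera call.
- optics.cut_out(camera, target): "mask" (400x640 bool, what is visible of it) and "location" ([column, row] in pixels, amid what is visible of it).
The state is a dict: "t": time; "joint_positions": joint angles; "qd": joint speeds; "joint_torque": joint torques, N m; "tcp_pos": TCP position; "ee_rot": TCP orientation; "contact_force": force on the tool from outside, world axes, zero at the start; "ft_torque": the same for the moment, N m; "grip_width": opening from 0.0 (shut) to 1.0 (fully open).
Only numpy, scipy, OpenCV 4.12 (cv2) and the standard library are available. Lean on these libraries where they do the work, as an engineer would, in place of code of your own. Each camera call takes 0.05 s, during which the arm holds its last target.

## Working session

There is one attempt and no reset: what is moved stays moved. The work goes in short steps, each a Python script; the robot and the scene stay as the last script left them, time stands still between calls to the robot, and variables do not carry over. Pictures are saved under pics/ and viewed, and the job is handed in when it is done.

```bash
ls; mkdir -p pics; python3 - <<'E'
from plant import arm, solver, optics
import cv2,numpy as np
s=arm.get_state(); print({k:np.round(v,3) for k,v in s.items()})
for n in("side","top"):
    c=optics.capture(n); cv2.imwrite(f"pics/{n}0.png",c["color"][:,:,::-1]); print(n,np.round(c["intrinsics"],1).tolist(),np.round(c["D"],3),np.round(c["position"],4),np.round(c["rotation"],4).tolist())
    for t in("bottle","cap","cap_grip","tab_a_pad","tab_b_pad","mouth","tray_in","dish","bracket","screwdriver","square"):
        try:
            r=optics.cut_out(n,t); print(t,[(round(d["p"],2),np.round(d["location"],1).tolist(),int(d["mask"].sum())) for d in r[:3]])
        except Exception as e: print(t,repr(e)[:100])
print(arm.get_state()["t"])
E
```

```text
pics
{'t': np.float64(0.0), 'joint_positions': array([-1.225,  0.087,  0.175,  1.66 , -0.   ,  1.571]), 'qd': array([-0.002,  0.002, -0.   ,  0.001, -0.   ,  0.001]), 'joint_torque': array([-2.0000e-03, -5.2039e+01,  4.6481e+01,  1.6000e-02, -0.0000e+00,
       -0.0000e+00]), 'tcp_pos': array([ 0.186, -0.517,  0.191]), 'ee_rot': array([-0.696, -0.122,  0.697, -0.121]), 'contact_force': array([-0.273,  0.292,  0.352]), 'ft_torque': array([0.01 , 0.009, 0.031]), 'grip_width': np.float64(1.0)}
side [[437.5, 0.0, 319.9], [0.0, 437.5, 204.6], [0.0, 0.0, 1.0]] [0.022 0.    0.    0.    0.   ] [-0.0203  0.7933  1.0607] [-0.2709, 0.8765, -0.3781, 0.1245]
bottle [(0.55, [343.4, 183.7], 366)]
cap [(0.75, [338.5, 169.8], 271)]
cap_grip [(0.56, [341.7, 168.7], 241)]
tab_a_pad []
tab_b_pad [(0.71, [413.6, 203.8], 506)]
mouth [(0.74, [339.6, 202.2], 977)]
tray_in [(0.96, [294.0, 256.7], 2242), (0.18, [266.8, 200.7], 525)]
dish [(0.87, [381.0, 168.4], 436)]
bracket [(0.67, [219.6, 325.9], 353), (0.36, [337.6, 166.8], 298)]
screwdriver [(0.67, [265.7, 203.5], 426)]
square [(0.92, [416.0, 205.1], 487)]
top [[439.5, 0.0, 324.1], [0.0, 439.5, 188.9], [0.0, 0.0, 1.0]] [-0.109  0.     0.     0.     0.   ] [0.4544 0.015  1.1859] [0.7084, -0.7038, 0.041, -0.0347]
bottle [(0.79, [392.0, 185.7], 267), (0.71, [169.4, 186.6], 399)]
cap [(0.71, [400.0, 180.2], 489)]
cap_grip [(0.83, [400.8, 178.6], 512), (0.27, [475.0, 205.7], 1060)]
tab_a_pad []
tab_b_pad [(0.26, [169.1, 187.8], 357)]
mouth [(0.96, [388.2, 194.8], 1613)]
tray_in [(0.7, [283.9, 194.5], 3490), (0.65, [388.8, 193.5], 1355)]
dish [(0.62, [477.4, 202.8], 1030), (0.17, [333.9, 113.7], 784)]
bracket [(0.91, [171.6, 186.8], 366)]
screwdriver [(0.74, [335.0, 114.3], 809)]
square [(0.86, [438.8, 275.1], 1106)]
1.2
```

```bash
python3 - <<'E'
import cv2
a=cv2.imread("pics/side0.png");cv2.imwrite("pics/side0c.png",cv2.resize(a[130:230,280:410],None,fx=6,fy=6,interpolation=cv2.INTER_CUBIC))
a=cv2.imread("pics/top0.png");cv2.imwrite("pics/top0c.png",cv2.resize(a[150:230,345:445],None,fx=7,fy=7,interpolation=cv2.INTER_CUBIC))
E
```

```text
(no output)
```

View pics/side0.png

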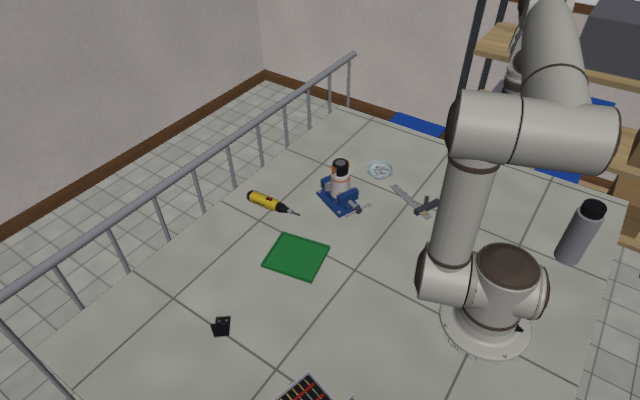

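View pics/top0.png

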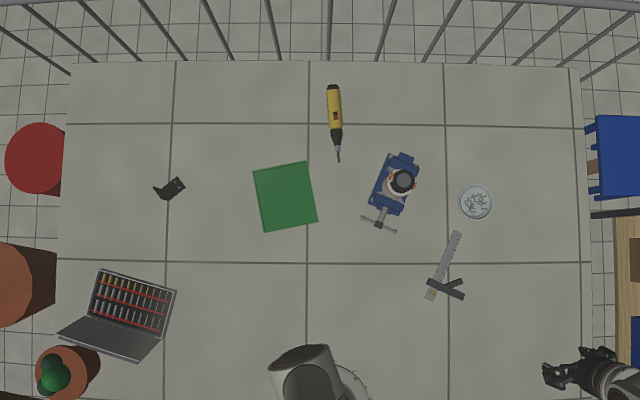

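View pics/side0c.png

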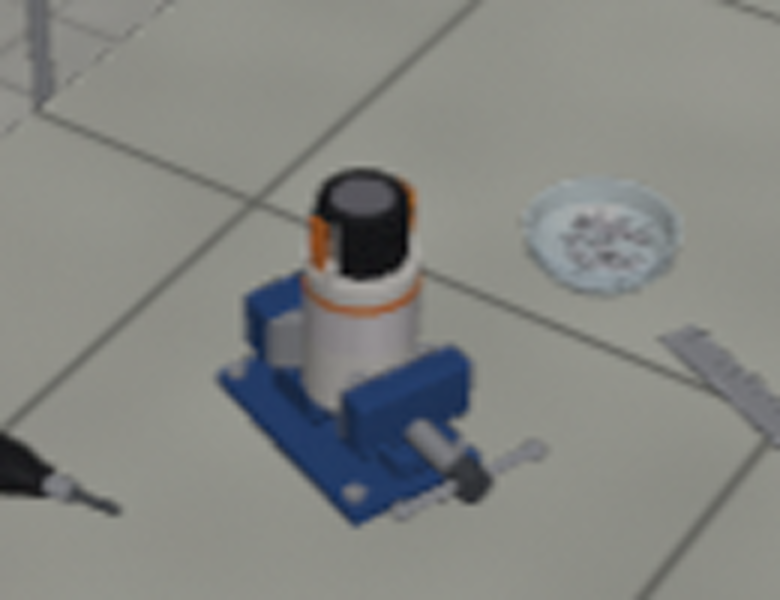

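View pics/top0c.png

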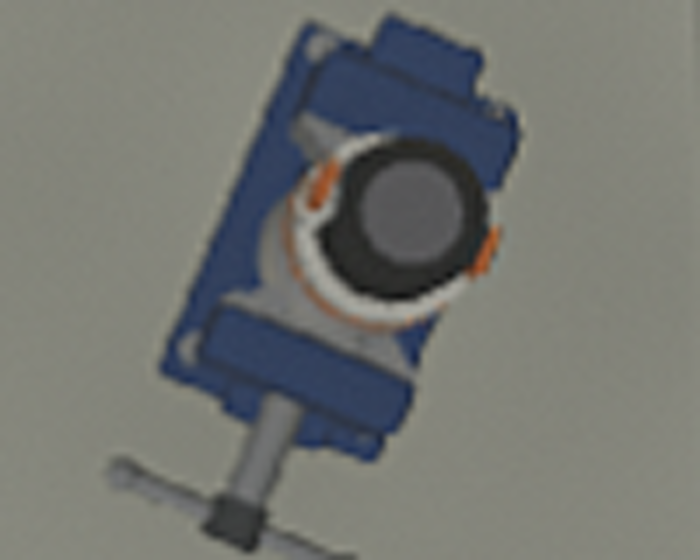

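```bash
cat > h.py <<'E'
import numpy as np,cv2
from scipy.spatial.transform import Rotation as R
from plant import arm, solver, optics
def ray(c,uv):
    p=cv2.undistortPoints(np.array([[uv]],float),c["intrinsics"],np.array(c["D"],float))[0,0]
    return np.array(c["position"]),rot(c).apply([p[0],p[1],1.0])
def rot(c):
    r=np.array(c["rotation"]); return R.from_matrix(r) if r.shape==(3,3) else R.from_quat(r)
def atz(c,uv,z):
    o,d=ray(c,uv); return o+d*(z-o[2])/d[2]
def tri(c1,u1,c2,u2):
    o1,d1=ray(c1,u1);o2,d2=ray(c2,u2)
    t=np.linalg.lstsq(np.stack([d1,-d2],1),o2-o1,rcond=None)[0]
    a,b=o1+d1*t[0],o2+d2*t[1]; return (a+b)/2,np.linalg.norm(a-b)
def proj(c,P):
    r=rot(c).inv(); rv=r.as_rotvec(); tv=-r.apply(c["position"])
    return cv2.projectPoints(np.atleast_2d(P).astype(float),rv,tv,c["intrinsics"],np.array(c["D"],float))[0][:,0]
E
python3 - <<'E'
from h import *
C={n:optics.capture(n) for n in("top","side")}
np.set_printoptions(precision=4,suppress=True)
def comps(n,box,f):
    im=C[n]["color"]; x0,y0,x1,y1=box; sub=im[y0:y1,x0:x1].astype(int)
    m=f(sub).astype(np.uint8); k,l,s,ce=cv2.connectedComponentsWithStats(m)
    return [(int(s[i,4]),np.round(ce[i]+[x0,y0],2).tolist()) for i in range(1,k) if s[i,4]>=4]
org=lambda s:(s[...,0]-s[...,2]>70)&(s[...,0]>110)
dark=lambda s:s.max(-1)<60
for n,b in(("top",(375,160,425,210)),("side",(320,145,365,200))):
    print(n,"org",comps(n,b,org),"dark",comps(n,b,dark))
    grey=lambda s:(s.max(-1)<120)&(s.min(-1)>70)&(np.ptp(s,axis=-1)<20)
    print("grey",comps(n,b,grey))
for n in C:
    im=C[n]["color"]
    g=lambda s:(s[...,1]-s[...,0]>40)&(s[...,1]-s[...,2]>20)
    b=(245,150,325,240) if n=="top" else (250,225,340,290)
    x0,y0,x1,y1=b; m=g(im[y0:y1,x0:x1].astype(int)).astype(np.uint8)
    cn=max(cv2.findContours(m,0,2)[0],key=cv2.contourArea); 
    ap=cv2.approxPolyDP(cn,6,True)[:,0]+[x0,y0]; print(n,"tray corners",ap.tolist(),int(m.sum()))
    P=np.array([atz(C[n],u,0.014) for u in ap]); print(P, P.mean(0))
print("top disc at z.18",atz(C["top"],(403.1,179.7),.18), "side",atz(C["side"],(340.1,162.4),.18),tri(C["top"],(403.1,179.7),C["side"],(340.1,162.4)))
E
```

```text
top org [(11, [390.82, 175.82]), (9, [414.11, 185.44])] dark [(229, [401.88, 181.79])]
grey [(12, [382.25, 165.5]), (10, [415.5, 164.6]), (38, [390.11, 169.05]), (4, [399.75, 169.25]), (11, [377.0, 178.0]), (160, [403.42, 179.78]), (151, [389.21, 193.26]), (4, [414.75, 177.25]), (4, [406.75, 195.5]), (5, [376.4, 207.8]), (19, [384.26, 207.84])]
side org [(16, [332.5, 170.0]), (13, [341.0, 180.85])] dark [(152, [340.98, 167.99])]
grey [(44, [329.39, 157.52]), (5, [332.4, 162.0]), (45, [340.09, 162.24]), (17, [357.53, 177.88]), (4, [320.0, 181.5]), (84, [329.21, 187.36]), (15, [348.53, 184.73]), (6, [320.67, 188.5]), (4, [343.5, 191.5]), (7, [358.0, 194.0]), (5, [335.8, 196.8])]
top tray corners [[305, 161], [267, 171], [257, 184], [264, 231], [317, 221]] 3093
[[0.6559 0.0568 0.014 ]
 [0.6279 0.159  0.014 ]
 [0.5924 0.1852 0.014 ]
 [0.4667 0.1639 0.014 ]
 [0.4944 0.0232 0.014 ]] [0.5675 0.1176 0.014 ]
side tray corners [[282, 232], [262, 266], [311, 282], [329, 246]] 2114
[[0.6566 0.059  0.014 ]
 [0.6188 0.205  0.014 ]
 [0.4601 0.1701 0.014 ]
 [0.4945 0.0234 0.014 ]] [0.5575 0.1143 0.014 ]
top disc at z.18 [ 0.5853 -0.1769  0.18  ] side [ 0.5857 -0.1778  0.18  ] (array([ 0.5851, -0.1767,  0.1809]), np.float64(0.00023496909309845176))
```

```bash
python3 - <<'E'
from h import *
C={n:optics.capture(n) for n in("top","side")}
np.set_printoptions(precision=4,suppress=True)
ax=np.array([.5854,-.1772])
print(tri(C["top"],(390.82,175.82),C["side"],(332.5,170)))
for z in(.155,.163,.17,.175):
    for n,u in(("top",(390.82,175.82)),("top",(414.11,185.44)),("side",(332.5,170))):
        p=atz(C[n],u,z)[:2]-ax; print(z,n,u,p,np.linalg.norm(p),np.degrees(np.arctan2(p[1],p[0])))
# overlay
for n in C:
    im=C[n]["color"][:,:,::-1].copy()
    big=cv2.resize(im,None,fx=8,fy=8,interpolation=cv2.INTER_CUBIC)
    for yaw,col in((60,(255,0,255)),(70,(0,255,0)),(80,(255,255,0))):
      for s in(0,180):
        a=np.radians(yaw+s); e=np.array([np.cos(a),np.sin(a)]); t=np.array([-e[1],e[0]])
        q=[np.r_[ax+31e-3*e+w*t,z] for w,z in((-.008,.151),(.008,.151),(.008,.175),(-.008,.175))]
        uv=((proj(C[n],np.array(q))+.5)*8).astype(int); cv2.polylines(big,[uv],True,col,1)
    th=np.linspace(0,6.28,60)
    uv=((proj(C[n],np.c_[ax[0]+.026*np.cos(th),ax[1]+.026*np.sin(th),0*th+.18])+.5)*8).astype(int); cv2.polylines(big,[uv],True,(0,0,255),1)
    x,y=(365,150) if n=="top" else (305,138)
    cv2.imwrite(f"pics/ov_{n}.png",big[y*8:(y+62)*8,x*8:(x+75)*8])
E
```

```text
(array([ 0.5972, -0.1512,  0.1608]), np.float64(0.0008883814637523968))
0.155 top (390.82, 175.82) [0.0123 0.0249] 0.027715171886310383 63.764433415874315
0.155 top (414.11, 185.44) [-0.0103 -0.0307] 0.03235029490686413 -108.6557962508792
0.155 side (332.5, 170) [0.0162 0.0202] 0.025877769020137813 51.31631860469198
0.163 top (390.82, 175.82) [0.0111 0.0262] 0.02843222065244027 66.9318549265509
0.163 top (414.11, 185.44) [-0.0113 -0.0289] 0.03104450515846223 -111.31448254666411
0.163 side (332.5, 170) [0.0107 0.0286] 0.030524187113240796 69.51760553244539
0.17 top (390.82, 175.82) [0.0102 0.0273] 0.029127522157989947 69.56855067381798
0.17 top (414.11, 185.44) [-0.0121 -0.0274] 0.029961193973799063 -113.82623899049474
0.17 side (332.5, 170) [0.0059 0.0359] 0.03641617371191744 80.71668454890869
0.175 top (390.82, 175.82) [0.0095 0.0281] 0.029660384226080506 71.37358112681503
0.175 top (414.11, 185.44) [-0.0127 -0.0263] 0.02922486608709698 -115.73179910303442
0.175 side (332.5, 170) [0.0024 0.0412] 0.041257786436747254 86.60768445209771
```

View pics/ov_top.png

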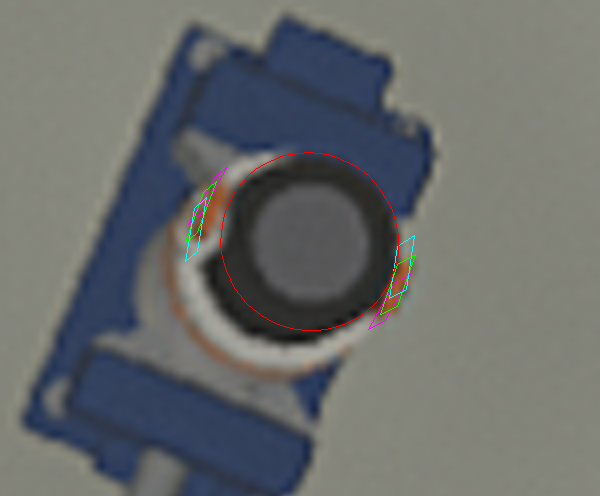

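View pics/ov_side.png

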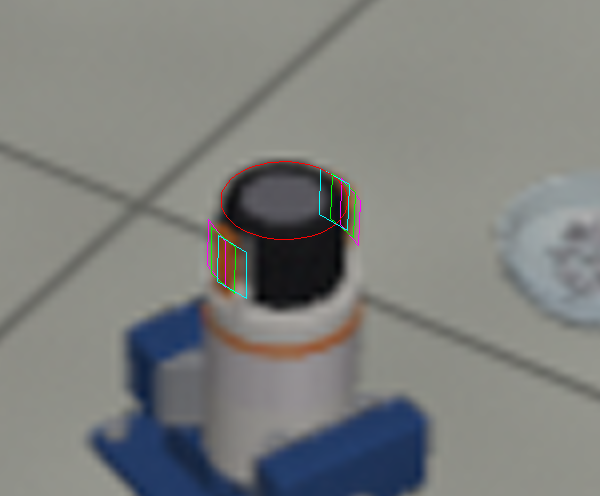

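```bash
cat >> h.py <<'E'
np.set_printoptions(precision=3,suppress=True)
AX=np.array([.5854,-.1772]); 
def quat(a):
    y=np.array([np.cos(a),np.sin(a),0]);x=np.array([0,0,-1.]);return R.from_matrix(np.stack([x,y,np.cross(x,y)],1)).as_quat()
def st(tag=""):
    s=arm.get_state(); print(tag,"t%.2f"%s["t"],"p",np.array(s["tcp_pos"])*1000,"F",np.array(s["contact_force"]),"M",np.array(s["ft_torque"]),"g %.4f"%s["grip_width"],"j6 %.3f"%s["joint_positions"][5]); return s
E
python3 - <<'E'
from h import *
for d in(69,-111):
    for e in(0,45,90):
        print(d,e,solver.solve_ik([*AX,.148],quat(np.radians(d+e))), solver.solve_ik([.558,.114,.03],quat(np.radians(d+e))))
arm.move_straight([.186,-.517,.30],velocity=.25); st()
E
```

```text
69 0 [-0.294  0.225  0.246  1.592  0.     0.073] [ 0.202  0.132 -0.088  1.351  0.     0.568]
69 45 [-0.294  0.225  0.246  1.592  0.    -0.713] [ 0.202  0.132 -0.088  1.351  0.    -0.217]
69 90 [-0.294  0.225  0.246  1.592  0.    -1.498] [ 0.202  0.132 -0.088  1.351  0.    -1.003]
-111 0 [-0.294  0.225  0.246  1.592  0.    -3.069] [ 0.202  0.132 -0.088  1.351  0.    -2.574]
-111 45 [-0.294  0.225  0.246  1.592  0.     2.429] [ 0.202  0.132 -0.088  1.351  0.     2.924]
-111 90 [-0.294  0.225  0.246  1.592  0.     1.643] [ 0.202  0.132 -0.088  1.351  0.     2.139]
 t1.98 p [ 186.124 -517.322  300.063] F [ 0.154 -0.46   0.06 ] M [ 0.005 -0.011 -0.014] g 1.0008 j6 1.570
```

```bash
python3 - <<'E'
from h import *
q=quat(np.radians(69))
arm.move_ptp([*AX,.26],q); arm.move_gripper(1.0,20); st("above")
arm.move_straight([*AX,.148],velocity=.12); arm.pause(.2); st("down")
for n in("top","side"):
    c=optics.capture(n); x,y=(365,150) if n=="top" else (300,120)
    cv2.imwrite(f"pics/d_{n}.png",cv2.resize(c["color"][y:y+75,x:x+80,::-1],None,fx=7,fy=7,interpolation=cv2.INTER_CUBIC))
for g in(.85,.80,.78,.76):
    arm.move_gripper(g); st(g)
E
```

```text
above t4.10 p [ 585.151 -177.876  260.107] F [0.3   0.213 0.254] M [ 0.046 -0.015 -0.001] g 1.0001 j6 0.073
down t5.38 p [ 585.719 -177.257  148.674] F [ 0.664 -0.566 -0.118] M [-0.007  0.034 -0.028] g 0.9947 j6 0.073
0.85 t5.78 p [ 585.391 -177.196  147.969] F [ 0.021  0.736 -0.358] M [0.032 0.056 0.019] g 0.8506 j6 0.073
0.8 t6.00 p [ 585.401 -177.201  148.016] F [-0.708 -0.333 -0.549] M [ 0.001 -0.008  0.047] g 0.8009 j6 0.073
0.78 t6.22 p [ 585.417 -177.199  148.029] F [-0.482  0.141 -0.252] M [ 0.003 -0.022  0.005] g 0.7826 j6 0.073
0.76 t6.43 p [ 585.364 -177.201  147.955] F [-0.493 -0.048 -0.557] M [-0.083  0.026  0.049] g 0.7607 j6 0.073
```

View pics/d_side.png

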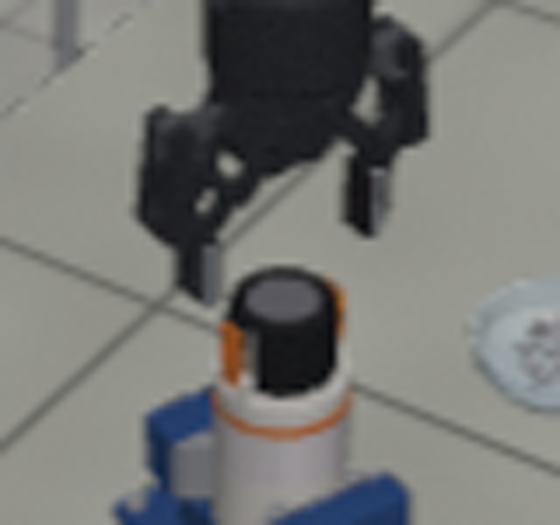

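View pics/d_top.png

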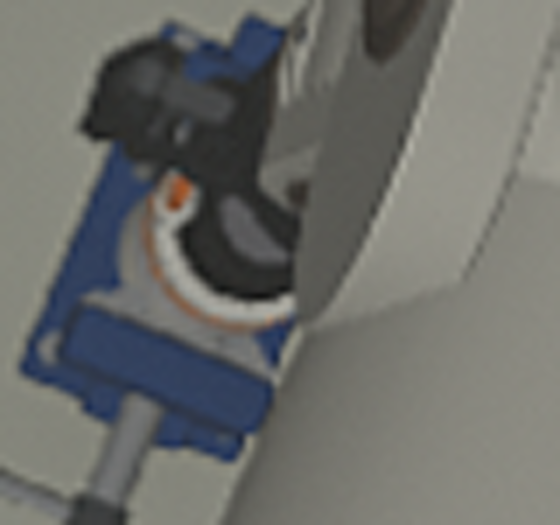

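```bash
python3 - <<'E'
from h import *
st()
c=optics.capture("side")
print(c.keys())
cv2.imwrite(f"pics/e_side.png",cv2.resize(c["color"][120:195,300:380,::-1],None,fx=7,fy=7,interpolation=cv2.INTER_CUBIC))
E
```

```text
t6.43 p [ 585.364 -177.201  147.955] F [-0.493 -0.048 -0.557] M [-0.083  0.026  0.049] g 0.7607 j6 0.073
dict_keys(['color', 'intrinsics', 'D', 'position', 'rotation'])
```

View pics/e_side.png

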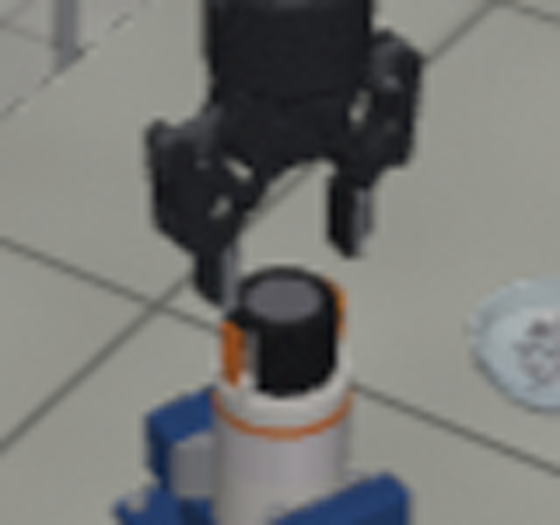

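```bash
python3 - <<'E'
from h import *
c=optics.capture("side"); t=optics.capture("top")
a=np.radians(69); e=np.array([np.cos(a),np.sin(a)])
for z in(.148,.155,.17,.18,.19,.2):
    print(z,[((proj(k,[*(AX+s*e*.0325),z])[0]-o)*7) for k,o in((c,[300,120]),(t,[365,150])) for s in(1,-1)])
im=t["color"]; cv2.imwrite("pics/e_top.png",cv2.resize(im[150:225,365:445,::-1],None,fx=7,fy=7,interpolation=cv2.INTER_CUBIC))
s=arm.get_state(); print(R.from_quat(s["ee_rot"]).as_matrix())
E
```

```text
0.148 [array([223.546, 376.172]), array([333.885, 326.765]), array([161.542, 185.156]), array([338.595, 254.197])]
0.155 [array([223.626, 364.575]), array([334.326, 315.212]), array([164.71 , 182.374]), array([342.931, 251.874])]
0.17 [array([223.8  , 339.461]), array([335.281, 290.197]), array([171.642, 176.285]), array([352.417, 246.79 ])]
0.18 [array([223.918, 322.516]), array([335.925, 273.322]), array([176.375, 172.127]), array([358.893, 243.319])]
0.19 [array([224.037, 305.406]), array([336.576, 256.286]), array([181.201, 167.887]), array([365.495, 239.78 ])]
0.2 [array([224.158, 288.129]), array([337.234, 239.086]), array([186.122, 163.564]), array([372.227, 236.171])]
[[-0.     0.358  0.934]
 [-0.     0.934 -0.358]
 [-1.    -0.    -0.   ]]
```

View pics/e_top.png

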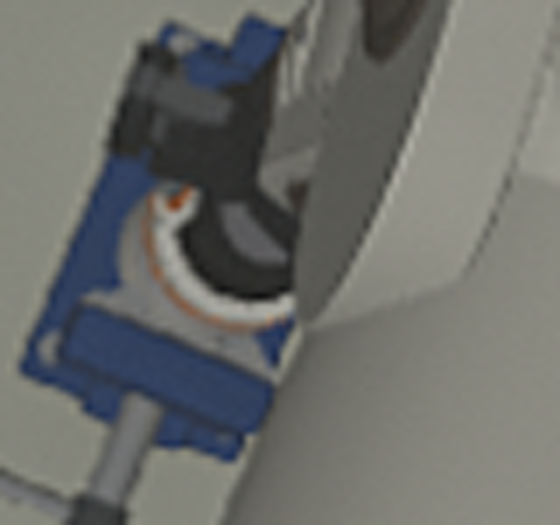

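```bash
python3 - <<'E'
from h import *
arm.move_gripper(.95); arm.move_straight([*AX,.25],velocity=.2); arm.move_straight([.50,-.10,.25],velocity=.25); arm.move_gripper(0.0); s=st()
for n in("side","top"):
    c=optics.capture(n); uv=proj(c,s["tcp_pos"])[0]; print(n,uv)
    x,y=int(uv[0])-40,int(uv[1])-40
    b=cv2.resize(c["color"][y:y+80,x:x+80,::-1],None,fx=7,fy=7,interpolation=cv2.INTER_CUBIC)
    for k in range(0,60,10):
        u=((proj(c,np.array(s["tcp_pos"])+[0,0,k/1000])[0]-[x,y]+.5)*7).astype(int); cv2.circle(b,tuple(int(v) for v in u),3,(0,0,255) if k==0 else (0,255,255),-1)
    cv2.imwrite(f"pics/f_{n}.png",b)
E
```

```text
t8.89 p [ 500.029 -100.023  250.031] F [ 0.487  0.294 -0.631] M [-0.022  0.048  0.024] g -0.0033 j6 0.169
side [350.557 166.768]
top [374.019 214.889]
```

View pics/f_side.png

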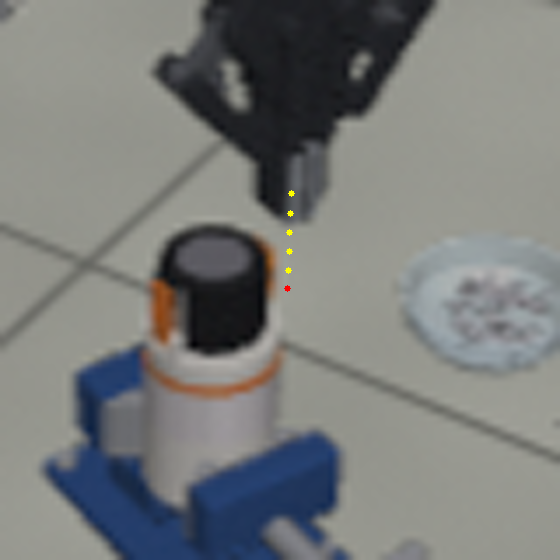

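View pics/f_top.png

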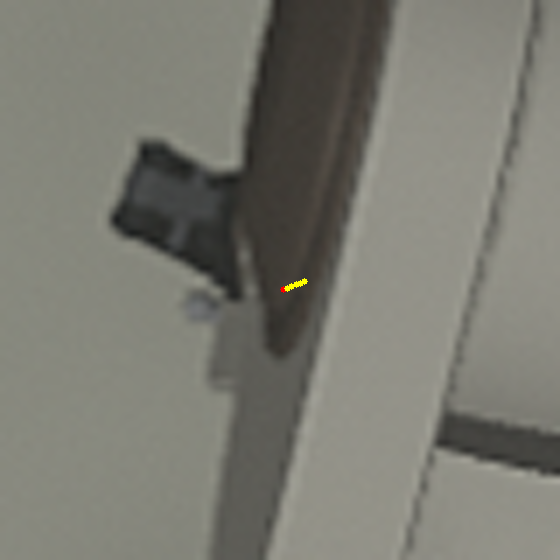

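```bash
python3 - <<'E'
from h import *
q=quat(np.radians(69-90))
arm.move_ptp([.50,-.10,.25],q)
s=st()
for n in("side","top"):
    c=optics.capture(n); print(n,"base",proj(c,[0,0,0.]))
    im=c["color"][:,:,::-1].copy()
    th=np.linspace(0,6.28,40)
    for r in(.09,.1):
        cv2.polylines(im,[proj(c,np.c_[r*np.cos(th),r*np.sin(th),0*th]).astype(int)],True,(0,0,255),1)
    cv2.imwrite(f"pics/gfull_{n}.png",im)
    uv=proj(c,s["tcp_pos"])[0]
    x,y=int(uv[0])-40,int(uv[1])-40
    b=cv2.resize(c["color"][y:y+80,x:x+80,::-1],None,fx=7,fy=7,interpolation=cv2.INTER_CUBIC)
    for k in range(0,60,10):
        u=((proj(c,np.array(s["tcp_pos"])+[0,0,k/1000])[0]-[x,y]+.5)*7).astype(int); cv2.circle(b,tuple(int(v) for v in u),3,(0,0,255) if k==0 else (0,255,255),-1)
    cv2.imwrite(f"pics/g_{n}.png",b)
E
```

```text
t10.39 p [499.993 -99.991 250.   ] F [0.745 0.107 0.6  ] M [-0.005  0.055 -0.043] g -0.0024 j6 1.739
side base [[483.639 320.129]]
top base [[324.537 407.445]]
```

View pics/gfull_side.png

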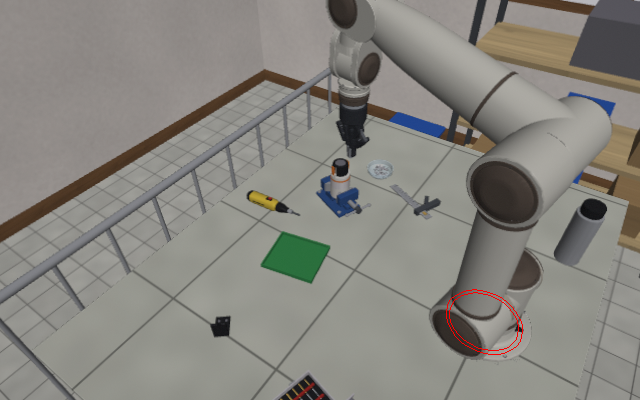

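View pics/gfull_top.png

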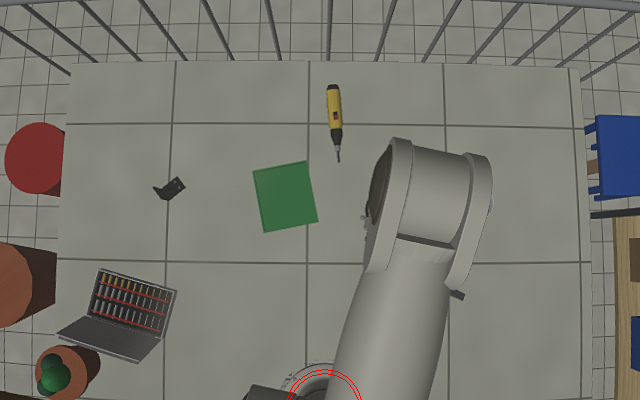

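View pics/g_top.png

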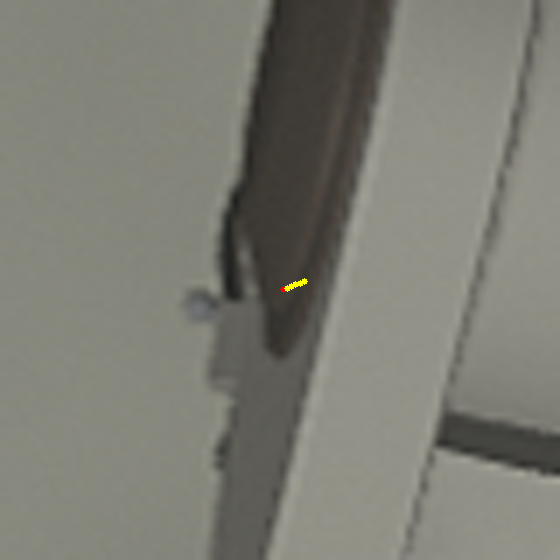

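View pics/g_side.png

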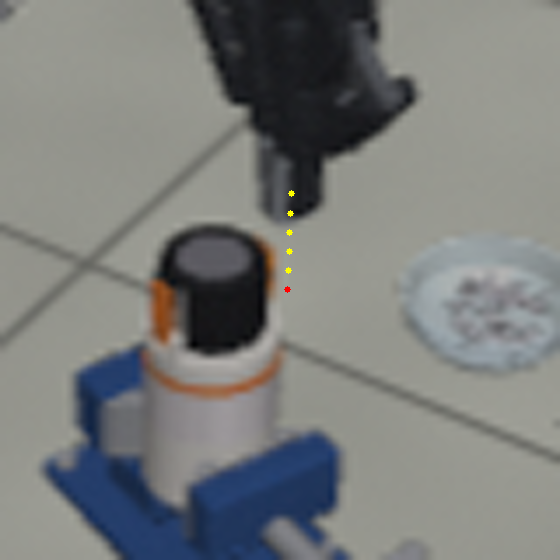

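```bash
python3 - <<'E'
from h import *
c=optics.capture("top"); im=cv2.imread("pics/top0.png")
x,y=530,330
b=cv2.resize(im[y:y+70,x:x+110],None,fx=7,fy=7,interpolation=cv2.INTER_CUBIC)
m=R.from_quat([-0.696,-0.122,0.697,-0.121]).as_matrix(); print(m)
for s in(-.0425,0,.0425):
  for k in range(0,70,10):
    P=np.array([.186,-.517,.191])+m[:,1]*s+[0,0,k/1000]
    u=((proj(c,P)[0]-[x,y]+.5)*7).astype(int); cv2.circle(b,tuple(int(v) for v in u),3,(0,0,255) if k==0 else (0,255,255),-1)
cv2.imwrite("pics/k.png",b)
E
```

```text
[[-0.002  0.339 -0.941]
 [ 0.001 -0.941 -0.339]
 [-1.    -0.002  0.001]]
```

View pics/k.png

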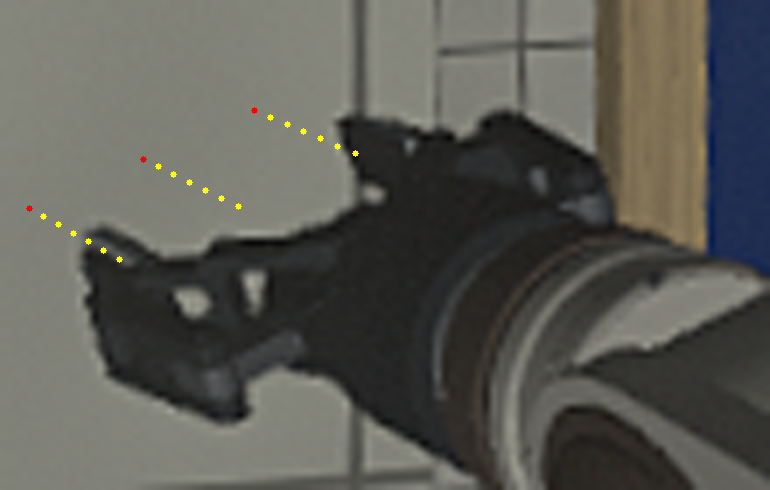

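```bash
python3 - <<'E'
from h import *
q=quat(np.radians(69-90))
try:
    arm.move_ptp([.38,-.04,.06],q); arm.pause(.1); s0=st("hi")
    f0=s0["contact_force"][2]
    arm.move_straight([.38,-.04,-.020],velocity=.15); st("lo")
    z=-.020
    while z>-.044:
        z-=.001 
        arm.move_straight([.38,-.04,z],velocity=.03); s=arm.get_state(); f=s["contact_force"][2]
        if f-f0>2.5: st("touch"); break
    st("end")
    c=optics.capture("side"); cv2.imwrite("pics/m.png",cv2.resize(c["color"][180:290,300:460,::-1],None,fx=5,fy=5))
    arm.move_straight([.38,-.04,z+.06],velocity=.2)
except arm.PlanningError as e: print("PE",e); st()
E
```

```text
hi t11.57 p [381.487 -40.316  61.454] F [-0.167  0.766  0.416] M [-0.    -0.005  0.037] g -0.0041 j6 1.832
lo t12.25 p [380.531 -40.115 -19.223] F [-0.583 -0.342  0.186] M [-0.012  0.034 -0.046] g 0.0002 j6 1.832
touch t17.25 p [380.118 -40.026 -39.203] F [-3.833 -0.062  9.522] M [0.042 0.865 0.027] g 0.0032 j6 1.832
end t17.25 p [380.118 -40.026 -39.203] F [-3.833 -0.062  9.522] M [0.042 0.865 0.027] g 0.0032 j6 1.832
```

View pics/m.png

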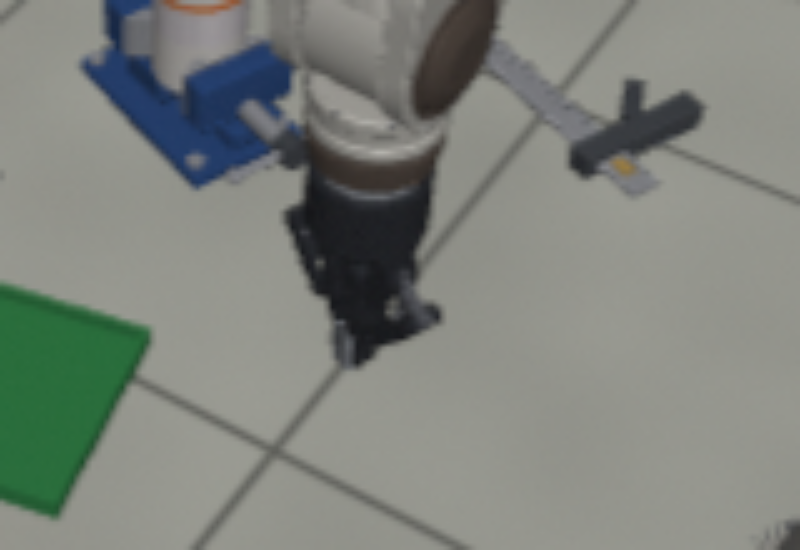

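```bash
python3 - <<'E'
from h import *
q=quat(np.radians(69))
arm.move_straight([.45,-.1,.20],velocity=.3)
arm.move_gripper(1.0,20); arm.move_ptp([*AX,.20],q); st("above")
arm.move_straight([*AX,.109],velocity=.12); arm.pause(.15); st("down")
c=optics.capture("side"); cv2.imwrite("pics/n.png",cv2.resize(c["color"][120:195,300:380,::-1],None,fx=7,fy=7,interpolation=cv2.INTER_CUBIC))
for g in(.85,.80,.78):
    arm.move_gripper(g); st(g)
E
```

```text
above t20.82 p [ 585.268 -177.083  200.104] F [-0.522  0.211 -0.233] M [-0.015  0.006 -0.008] g 0.9982 j6 0.074
down t21.88 p [ 585.858 -177.339  110.011] F [ 0.416  0.027 -0.219] M [0.03  0.051 0.015] g 0.9990 j6 0.073
0.85 t22.22 p [ 585.44  -177.193  109.061] F [ 0.635 -0.469 -0.106] M [-0.042 -0.01  -0.009] g 0.8485 j6 0.073
0.8 t22.44 p [ 585.413 -177.181  108.983] F [ 0.156 -0.766 -0.028] M [-0.002 -0.02   0.036] g 0.7957 j6 0.073
0.78 t22.66 p [ 585.391 -177.202  109.004] F [ 0.662  0.254 -0.469] M [-0.022 -0.007  0.021] g 0.7818 j6 0.073
```

View pics/n.png

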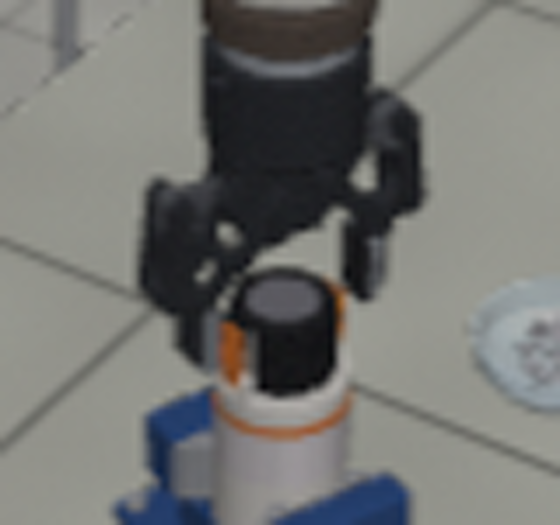

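```bash
cat >> h.py <<'E'
def fav(n=5):
    F=[];M=[]
    for i in range(n):
        s=arm.get_state();F.append(s["contact_force"]);M.append(s["ft_torque"]);arm.pause(.012)
    return np.mean(F,0),np.mean(M,0),s
def rep(tag,yaw=None):
    F,M,s=fav(); 
    y=R.from_quat(s["ee_rot"]).as_matrix()[:,1]
    print(tag,"t%.2f"%s["t"],"F",F,"Fj %.2f"%(F@y),"Mz %.3f"%M[2],"g %.4f"%s["grip_width"],"p",np.array(s["tcp_pos"])*1000,"j6 %.3f"%s["joint_positions"][5])
    return F@y,F,M,s
E
python3 - <<'E'
from h import *
f0,*_=rep("base")
for g in(.76,.75,.74,.73,.72,.71,.70,.69):
    arm.move_gripper(g); f,*_=rep(g)
    if abs(f-f0)>1.5: break
E
```

```text
base t22.69 F [ 0.683  0.236 -0.129] Fj 0.47 Mz -0.011 g 0.7811 p [ 585.4   -177.206  109.006] j6 0.073
0.76 t22.95 F [-0.013  0.464  0.273] Fj 0.43 Mz -0.010 g 0.7622 p [ 585.401 -177.222  109.005] j6 0.073
0.75 t23.21 F [ 0.128  0.135 -0.097] Fj 0.17 Mz -0.013 g 0.7488 p [ 585.407 -177.192  109.011] j6 0.073
0.74 t23.47 F [-0.581 -0.529  1.117] Fj -0.70 Mz 0.010 g 0.7380 p [ 585.374 -177.34   109.04 ] j6 0.073
0.73 t23.73 F [-1.236 -2.89   1.734] Fj -3.14 Mz -0.019 g 0.7280 p [ 585.383 -177.478  109.153] j6 0.073
```

```bash
python3 - <<'E'
from h import *
a=np.radians(69); e=np.array([np.cos(a),np.sin(a)])
for d in(.0004,.0008,.0012,.0016,.002):
    arm.move_straight([*(AX-d*e),.109],velocity=.02); f,*_=rep(d)
    if f>-.3: break
E
```

```text
0.0004 t24.02 F [-0.436 -2.165  1.284] Fj -2.18 Mz -0.021 g 0.7297 p [ 585.282 -177.572  108.999] j6 0.072
0.0008 t24.31 F [ 0.281 -0.153  0.646] Fj -0.04 Mz 0.005 g 0.7313 p [ 585.177 -177.666  108.916] j6 0.071
```

```bash
python3 - <<'E'
from h import *
for g in(.72,.71,.70,.69,.68):
    arm.move_gripper(g); f,*_=rep(g)
    if abs(f)>2.5: break
E
```

```text
0.72 t24.57 F [-0.104  0.413  2.247] Fj 0.35 Mz -0.002 g 0.7251 p [ 585.155 -177.796  109.086] j6 0.071
0.71 t24.82 F [-0.163  0.917  3.569] Fj 0.80 Mz 0.017 g 0.7098 p [ 585.172 -177.891  109.187] j6 0.071
0.7 t25.08 F [-0.549  0.912  4.718] Fj 0.66 Mz 0.022 g 0.7015 p [ 585.16  -177.906  109.162] j6 0.071
0.69 t25.34 F [-0.703  1.201  5.08 ] Fj 0.87 Mz 0.010 g 0.6944 p [ 585.163 -177.936  109.08 ] j6 0.071
0.68 t25.60 F [-0.326  1.211  4.995] Fj 1.01 Mz 0.006 g 0.6862 p [ 585.149 -177.961  109.047] j6 0.071
```

```bash
python3 - <<'E'
from h import *
a=np.radians(69); e=np.array([np.cos(a),np.sin(a)])
arm.move_straight([*(AX-.0006*e),.1092],velocity=.02); rep("shift")
for g in(.67,.66,.65,.64):
    arm.move_gripper(g); f,*_=rep(g)
    if abs(f)>2.5: break
E
```

```text
shift t25.89 F [-0.49   0.348  4.793] Fj 0.15 Mz 0.038 g 0.6809 p [ 585.188 -177.812  109.222] j6 0.072
0.67 t26.15 F [0.02  0.564 5.584] Fj 0.53 Mz 0.056 g 0.6723 p [ 585.222 -177.795  109.252] j6 0.072
0.66 t26.41 F [-0.607  0.919  5.323] Fj 0.64 Mz 0.019 g 0.6620 p [ 585.198 -177.826  109.26 ] j6 0.072
0.65 t26.67 F [-0.598  0.727  5.795] Fj 0.46 Mz 0.021 g 0.6538 p [ 585.204 -177.823  109.27 ] j6 0.072
0.64 t26.93 F [-0.659  0.651  5.302] Fj 0.37 Mz 0.003 g 0.6419 p [ 585.214 -177.831  109.323] j6 0.072
```

```bash
cat >> h.py <<'E'
A0=np.radians(69); E0=np.array([np.cos(A0),np.sin(A0)])
P0=np.array([*(AX-.0005*E0),.1096])
def turn(d,p=P0):
    arm.move_j(solver.solve_ik(list(p),quat(A0+d)))
E
python3 - <<'E'
from h import *
arm.move_gripper(.632); arm.pause(.1); rep("sq")
turn(0); _,_,M0,_=rep("t0")
for d in(.02,.04,.06,.08,.10):
    turn(d); f,F,M,s=rep(d)
    if abs(M[2]-M0[2])>.15 or abs(f)>3: print("STOP");break
E
```

```text
sq t27.28 F [-1.021  0.684  5.808] Fj 0.27 Mz 0.016 g 0.6364 p [ 585.223 -177.804  109.359] j6 0.072
t0 t27.57 F [-0.606  0.786  5.206] Fj 0.52 Mz 0.036 g 0.6329 p [ 585.221 -177.779  109.692] j6 0.072
0.02 t27.87 F [-0.687  0.36   4.907] Fj 0.10 Mz 0.016 g 0.6301 p [ 585.267 -177.802  109.712] j6 0.052
0.04 t28.16 F [0.054 0.63  5.344] Fj 0.61 Mz -0.010 g 0.6337 p [ 585.301 -177.786  109.705] j6 0.032
0.06 t28.45 F [-0.365  0.303  5.339] Fj 0.18 Mz 0.024 g 0.6377 p [ 585.297 -177.83   109.698] j6 0.012
0.08 t28.74 F [-0.245  0.71   5.348] Fj 0.61 Mz 0.008 g 0.6350 p [ 585.325 -177.838  109.709] j6 -0.008
0.1 t29.03 F [-0.176  0.384  5.483] Fj 0.32 Mz -0.001 g 0.6334 p [ 585.345 -177.82   109.735] j6 -0.028
```

```bash
python3 - <<'E'
from h import *
for d in np.arange(.14,.90,.04):
    turn(d); F,M,s=fav(4)
    y=R.from_quat(s["ee_rot"]).as_matrix()[:,1]
    print("%.2f t%.2f Mz %.3f Fj %.2f"%(d,s["t"],M[2],F@y),F,"g %.3f"%s["grip_width"])
    if abs(M[2])>.12 or abs(F@y)>3: print("STOP");break
c=optics.capture("side"); cv2.imwrite("pics/o.png",cv2.resize(c["color"][120:195,300:380,::-1],None,fx=7,fy=7,interpolation=cv2.INTER_CUBIC))
E
```

```text
0.14 t29.32 Mz 0.031 Fj 0.58 [-0.064  0.609  6.023] g 0.632
0.18 t29.60 Mz 0.052 Fj 0.48 [0.495 0.4   5.433] g 0.636
0.22 t29.88 Mz 0.010 Fj -0.15 [-0.302 -0.106  4.978] g 0.638
0.26 t30.17 Mz 0.043 Fj -0.24 [-0.606 -0.18   4.984] g 0.634
0.30 t30.45 Mz 0.033 Fj 0.40 [-0.043  0.408  5.56 ] g 0.628
0.34 t30.73 Mz 0.054 Fj 0.39 [0.357 0.387 5.385] g 0.633
0.38 t31.02 Mz 0.045 Fj -0.24 [ 0.055 -0.241  5.345] g 0.634
0.42 t31.30 Mz 0.038 Fj -0.01 [ 0.065 -0.007  5.42 ] g 0.636
0.46 t31.58 Mz 0.037 Fj 0.24 [0.039 0.246 5.453] g 0.638
0.50 t31.87 Mz 0.045 Fj 0.10 [-0.112  0.085  5.572] g 0.633
0.54 t32.15 Mz 0.027 Fj 0.23 [-0.078  0.222  5.433] g 0.634
0.58 t32.43 Mz 0.029 Fj 0.02 [0.092 0.046 4.994] g 0.637
0.62 t32.72 Mz 0.031 Fj -0.09 [-0.107 -0.121  4.719] g 0.636
0.66 t33.00 Mz 0.059 Fj 0.49 [0.126 0.551 5.271] g 0.634
0.70 t33.28 Mz 0.018 Fj 0.15 [-0.101  0.124  5.507] g 0.639
0.74 t33.57 Mz 0.036 Fj -0.38 [ 0.25  -0.309  5.257] g 0.633
0.78 t33.85 Mz 0.036 Fj 0.38 [-0.056  0.394  5.437] g 0.634
0.82 t34.13 Mz 0.037 Fj 0.60 [-0.041  0.648  5.064] g 0.634
0.86 t34.42 Mz 0.047 Fj 0.07 [-0.04   0.056  5.08 ] g 0.636
```

View pics/o.png

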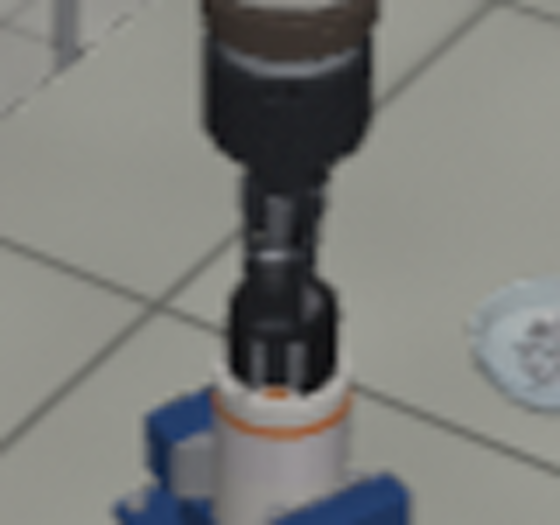

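```bash
python3 - <<'E'
from h import *
prev=0
for d in np.arange(.88,1.6,.02):
    turn(d); F,M,s=fav(3)
    y=R.from_quat(s["ee_rot"]).as_matrix()[:,1]
    print("%.2f t%.2f Mz %.3f Fj %.2f"%(d,s["t"],M[2],F@y),F,"g %.3f j6 %.3f"%(s["grip_width"],s["joint_positions"][5]))
    if abs(M[2]-.035)>.10 or abs(F@y)>3: print("STOP");break
E
```

```text
0.88 t34.74 Mz 0.014 Fj -0.08 [0.4   0.138 4.976] g 0.639 j6 -0.808
0.90 t35.02 Mz 0.027 Fj -0.41 [ 0.077 -0.429  5.315] g 0.632 j6 -0.828
0.92 t35.29 Mz 0.002 Fj -0.18 [0.543 0.126 5.036] g 0.637 j6 -0.848
0.94 t35.57 Mz 0.021 Fj 0.04 [0.042 0.076 5.423] g 0.635 j6 -0.868
0.96 t35.84 Mz 0.008 Fj 0.06 [-0.353 -0.167  5.291] g 0.636 j6 -0.888
0.98 t36.12 Mz 0.019 Fj 0.11 [-0.051  0.101  5.412] g 0.636 j6 -0.908
1.00 t36.39 Mz -0.055 Fj 0.21 [-0.025  0.247  5.534] g 0.641 j6 -0.928
1.02 t36.67 Mz -0.219 Fj 0.46 [-0.581  0.132  5.13 ] g 0.634 j6 -0.948
STOP
```

```bash
python3 - <<'E'
from h import *
turn(.99); f,F,M,s=rep("eased")
p=P0.copy()
for k in range(14):
    p[2]+=.0005
    arm.move_straight(list(p),velocity=.01); F,M,s=fav(3)
    print("dz %.1f"%((p[2]-P0[2])*1e3),"t%.2f"%s["t"],F,"Mz %.3f"%M[2],"z %.2f"%(s["tcp_pos"][2]*1e3),"g %.3f"%s["grip_width"])
    if F[2]<-8: print("HELD"); break
E
```

```text
eased t36.96 F [-0.46  -0.148  5.522] Fj 0.15 Mz -0.025 g 0.6373 p [ 585.248 -177.886  109.685] j6 -0.918
dz 0.5 t37.23 [-1.086 -0.359  5.305] Mz -0.013 z 110.14 g 0.637
dz 1.0 t37.51 [-0.78  -0.255  4.366] Mz -0.063 z 110.58 g 0.634
dz 1.5 t37.78 [-1.086 -0.507  4.9  ] Mz -0.007 z 111.03 g 0.634
dz 2.0 t38.06 [-0.351 -1.007  3.519] Mz -0.025 z 111.52 g 0.635
dz 2.5 t38.33 [-0.464 -1.103  3.314] Mz -0.034 z 112.01 g 0.632
dz 3.0 t38.61 [-1.34  -0.98   2.265] Mz 0.030 z 112.56 g 0.632
dz 3.5 t38.88 [-0.163 -0.133  0.482] Mz -0.029 z 112.80 g 0.634
dz 4.0 t39.16 [-0.065  0.175 -1.064] Mz 0.025 z 113.38 g 0.635
dz 4.5 t39.43 [-0.424  0.089 -0.831] Mz -0.003 z 114.11 g 0.637
dz 5.0 t39.71 [ 0.272 -0.109 -0.737] Mz -0.004 z 114.64 g 0.636
dz 5.5 t39.98 [-0.43   0.293 -0.911] Mz 0.031 z 115.12 g 0.633
dz 6.0 t40.26 [ 0.352 -0.407 -0.417] Mz 0.037 z 115.64 g 0.638
dz 6.5 t40.53 [ 0.212  0.011 -0.767] Mz -0.013 z 116.13 g 0.636
dz 7.0 t40.81 [ 0.411 -0.482 -1.067] Mz 0.004 z 116.66 g 0.639
```

```bash
python3 - <<'E'
from h import *
p=P0.copy(); p[2]=.16; arm.move_straight(list(p),velocity=.04); p[2]=.20; arm.move_straight(list(p),velocity=.08); arm.pause(.2); rep("up")
c=optics.capture("side"); cv2.imwrite("pics/q.png",cv2.resize(c["color"][100:200,290:400,::-1],None,fx=6,fy=6,interpolation=cv2.INTER_CUBIC))
E
```

```text
up t42.93 F [ 0.379  0.113 -0.749] Fj -0.13 Mz 0.022 g 0.6348 p [ 585.002 -177.609  199.378] j6 -0.918
```

View pics/q.png

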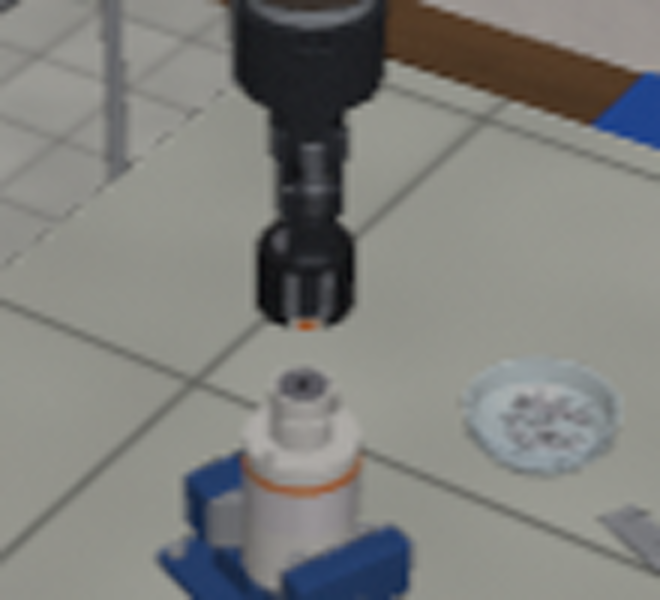

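```bash
python3 - <<'E'
from h import *
T=np.array([.5578,.1143])
arm.move_straight([*T,.20],velocity=.12); rep("over tray")
arm.move_straight([*T,.0],velocity=.10); arm.move_straight([*T,-.020],velocity=.04); arm.pause(.1); _,F0,_,_=rep("low")
z=-.020
while z>-.034:
    z-=.0005 if z<-.0235 else .001
    arm.move_straight([*T,z],velocity=.02); F,M,s=fav(3)
    if F[2]-F0[2]>1.5: break
rep("touch %.4f"%z)
c=optics.capture("side"); cv2.imwrite("pics/r.png",cv2.resize(c["color"][190:300,240:350,::-1],None,fx=5,fy=5,interpolation=cv2.INTER_CUBIC))
E
```

```text
over tray t45.62 F [-0.131  0.079 -0.885] Fj 0.14 Mz 0.018 g 0.6321 p [557.844 113.965 200.007] j6 -0.421
low t48.56 F [ 0.027  0.105 -0.299] Fj 0.07 Mz -0.010 g 0.6353 p [558.009 114.342 -19.703] j6 -0.421
touch -0.0275 t51.62 F [-0.81  -0.252  2.845] Fj 0.27 Mz 0.005 g 0.6356 p [557.915 114.334 -27.231] j6 -0.421
```

View pics/r.png

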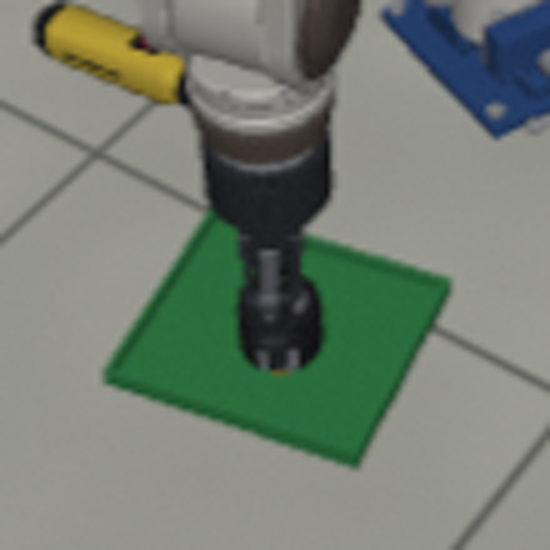

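```bash
python3 - <<'E'
from h import *
T=np.array([.5578,.1143])
for g in(.66,.69,.72,.76,.85,.98): arm.move_gripper(g)
rep("open")
arm.move_straight([*T,.05],velocity=.12); arm.move_straight([.50,.05,.16],velocity=.25)
arm.move_straight([.45,-.05,.22],velocity=.3); arm.pause(.2)
rep("away")
for n in("side","top"):
    c=optics.capture(n); x,y=(230,190) if n=="side" else (240,140)
    cv2.imwrite(f"pics/s_{n}.png",cv2.resize(c["color"][y:y+110,x:x+110,::-1],None,fx=5,fy=5,interpolation=cv2.INTER_CUBIC)); cv2.imwrite(f"pics/sf_{n}.png",c["color"][:,:,::-1])
    r=optics.cut_out(n,"cap"); print(n,[(round(d["p"],2),np.round(d["location"],1)) for d in r[:2]], atz(c,r[0]["location"],.03) if r else None)
E
```

```text
open t53.11 F [-0.55   0.308  0.098] Fj 0.57 Mz 0.008 g 0.9841 p [557.799 114.309 -27.503] j6 -0.421
away t55.42 F [-0.164 -0.059  0.185] Fj 0.05 Mz -0.015 g 0.9796 p [450.009 -49.198 218.869] j6 -0.734
side [(0.73, array([293.6, 253.3])), (0.24, array([295.8, 264.8]))] [0.561 0.121 0.03 ]
top [(0.59, array([282.8, 195.7]))] [0.56  0.114 0.03 ]
```

View pics/s_side.png

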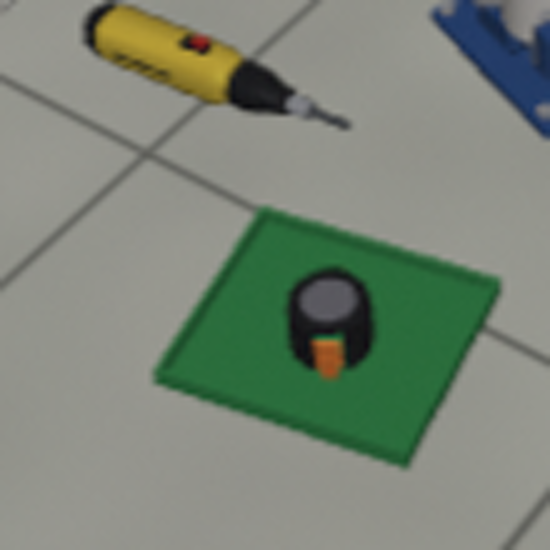

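View pics/sf_top.png

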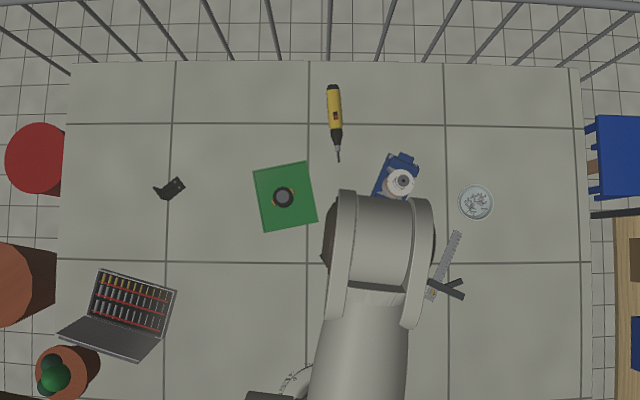

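The side picture shows the cap standing top up in mid-tray, at about (293,253) in the full frame. The top picture has it at (283,196), and the bystanders are at the same pixels as before. The arm is clear of everything.

```bash
python3 -c "
from plant import arm
arm.hand_in()"
```

```text
the job is handed in; nothing more can be done
```

The cap is off the bottle and standing top up, released, near the middle of the green tray. I handed the job in at about 55 s on the robot's clock; it gave no verdict.

**How it went**
- **Finding the cap:** I located it from both cameras, centred the grip by feel, and squeezed each tab in by about 4 mm.
- **Turning:** the cap turned anticlockwise with almost no drag. The torque rose by about 0.25 Nm at 1.02 rad, which I took as the stop, and I eased back 0.03 rad.
- **Lifting:** it came straight up without catching. The pull showed only about the cap's weight.
- **Setting down:** I lowered it until it touched the tray floor with about 3 N, opened the fingers in steps and moved the arm away.

**Last checks**
- **Cap:** both cameras put it within about 7 mm of the tray's centre.
- **Screwdriver, square, dish and bracket:** in the last top picture they show no visible shift from the start.

**What disagreed**
- **Tool length:** the fingertips are really about 39 mm behind (above) the TCP position the robot reports. The pictures showed this first, and a light touch of about 10 N on the bare work surface confirmed it. I corrected all later heights for it.
- **Upward force:** a steady force of about 5 N on the hand appeared as the grip closed and lasted until the lift. I put it down to the fingers rubbing on the tabs as they swing, but did not check further.
- **Squeeze force:** this was never measured. About 13 N per tab is worked out from the grip width and the spring figures you gave.

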